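# Empty the plug pot and hold the lamp out over the bin

## Task

Tip the pot by its red handle so that both spark plugs drop into the blue bin, then swing the pot back upright. Then squeeze the red button on the yellow lamp head, pull the telescopic arm past its first stop to its second stop, right out over the bin, and finish while still holding it there, because it springs back when let go. Leave the other things on the bench where they are.

Things in the scene. Friction and masses are not known exactly. Their poses are not given: they have to be found in the camera images.
- pot_stand: Blue steel stand fixed to the bench, 180 mm wide (its x), two uprights with their inner faces 144 mm apart and 158 mm tall that carry the pot. Origin on the bench straight below the pivot axis, midway between the uprights; its x runs along the pivot axis, its -y points to where the pot pours (over the bin and toward the lamp), z up.
- pot (a joint): Tilt of the pot about the horizontal pivot, rad: 0 upright against its stop, grows as it is tipped toward the stand's -y, stop at 2.45 (mouth well down). Light friction: let go, it may stay near a quarter turn, falls back upright well before that and on to the tipped stop well after it. To be sure that both plugs slide out, tip it to 2.4 or more.
- pot_hinge (a point): Middle of the pivot axis, 145 mm above the bench, midway between the uprights. The pot turns about the stand's x axis through this point. Aluminium pot, rim 110 mm across, 65 mm deep, walls 3 mm; upright, its centre line is 50 mm to the +y side of the pivot, rim 15 mm above and underside 50 mm below the pivot.
- pot_handle (a point): Middle of the pot's red bar handle: round, 12 mm thick, 92 mm long, parallel to the pivot and 157 mm from it, on thin end legs. Upright: 150 mm to the +y side of the pivot and 45 mm above it. Tipping carries it up and over to 145 mm on the -y side, 60 mm above the pivot. A gripper that keeps pointing down can hold it all the way (the bar turns between the fingers).
- plug_a: Spark plug, 70 mm long, 21 mm thick, starting in the pot. Origin mid-length on its underside, y along its length.
- plug_b: Spark plug like plug_a, lying beside it in the pot.
- bin: Open blue bin, 167 x 119 x 75 mm (its x, y, z), walls 3 mm, fixed to the bench under the pot's mouth between the uprights. Origin at the centre of its underside; its inside spans x -74 to 81 mm, y -51 to 51 mm. Its low front (38 mm) is at -x, toward the lamp; its back (75 mm high) is under the pot.
- lamp: Lamp stand fixed to the bench: round dark foot 80 mm across, post and a horizontal black tube 22 mm thick with its centre line 135 mm above the bench. Origin on the bench straight below the lamp head's centre when the arm is fully in; the foot's centre is 90 mm to the -y side of it. The arm slides out along the lamp's +y, over the bin; z up.
- lamp_head: Yellow lamp head on the end of the telescopic arm, a block 36 x 50 x 36 mm (lamp x, y, z), white light panel underneath. Origin at its centre, 135 mm above the bench, axes parallel to the lamp's.
- lamp_grip (a point): Centre of the yellow head, level with the red button: close the fingers here across the lamp's x axis, one finger pad on the button, the other on the head's far face.
- lamp_button_top (a point): Middle of the outer face of the red round button, 18 mm across, on the head's -x side (toward the robot), standing 6 mm proud of the head. It is pushed along the lamp's +x.
- lamp_button (a joint): Red release button, m: 0 out, 0.006 flush with the head, 0.007 fully in. Spring, 3 N to start and 6 N fully in; it springs out when let go. The arm's catch is free when it is in by more than 0.0045.
- lamp_arm (a joint): Extension of the telescopic arm, m: 0 fully in, 0.05 first stop, 0.10 second stop (end of travel). With the button out, a catch blocks it at about 0.001 and at the first stop 0.05; with the button kept in it slides freely to 0.10. A return spring pulls it back with 2 N (in) to 5 N (out); let go at the second stop it springs back to about 0.075.
- tape_measure: Yellow tape measure, 38 x 82 x 65 mm, bystander. Origin at the centre of its underside.
- grease_tub: Red and white round tub, 69 mm across, 52 mm high, bystander. Origin at the centre of its underside.
Mind the look-alikes: they are no part of the job. What is shaped like the plug_b but purple is not meant.

How it is judged:
On the way, in this order (a step that is already met when the one before it is completed fails the run):
1. both spark plugs lie in the blue bin while the pot is tipped (x of plug_a in the frame of bin between -0.08 and 0.085 m and y of plug_a in the frame of bin between -0.055 and 0.055 m and z of plug_a in the frame of bin between -0.005 and 0.06 m and x of plug_b in the frame of bin between -0.08 and 0.085 m and y of plug_b in the frame of bin between -0.055 and 0.055 m and z of plug_b in the frame of bin between -0.005 and 0.06 m and value of joint pot above 1.2 rad), for 0.1 s.
2. the pot is swung back upright (value of joint pot below 0.12 rad), for 0.2 s.
3. the button is pressed in while the arm is still in (value of joint lamp_button above 0.0042 m and value of joint lamp_arm below 0.02 m), for 0.1 s.
At the end, for the whole second after the job is handed in: Both plugs lie still in the bin; the pot is upright (within 0.12 rad); the gripper still holds the lamp head (more than 2 N of finger contact) with the arm at rest within 6 mm of its second stop, the head over the bin (x of plug_a in the frame of bin between -0.08 and 0.085 m and y of plug_a in the frame of bin between -0.055 and 0.055 m and z of plug_a in the frame of bin between -0.005 and 0.06 m and x of plug_b in the frame of bin between -0.08 and 0.085 m and y of plug_b in the frame of bin between -0.055 and 0.055 m and z of plug_b in the frame of bin between -0.005 and 0.06 m and x of lamp_grip in the frame of bin between -0.09 and 0.08 m and y of lamp_grip in the frame of bin between -0.05 and 0.05 m and value of joint pot below 0.12 rad and value of joint lamp_arm above 0.094 m and velocity of joint lamp_arm between -0.01 and 0.01 m/s and contact force between the fingers and lamp_head above 2 N and linear speed of each of plug_a, plug_b below 0.02 m/s); the arm keeps its last pose, push and grip.
It fails at once if a bystander (tape measure or tub) is moved more than 30 mm (distance of any of tape_measure, grease_tub from where it was at the start of the episode above 0.03 m).
It also fails if it takes over 58 s, if anything falls off the work surface, if the arm or the gripper's body presses on something with over 40 N, if the wrist force passes 120 N, or if a joint passes its speed limit or range.

## Robot

A 6-joint arm with a two-finger parallel gripper is mounted at the origin on a cart in front of the work surface, level with it; the furniture and walls round the work are solid. World frame = base frame: x ahead of the robot, y to its left, z up, the work surface at z = 0. Lengths are in m, angles in rad, forces in N, time in s.
With the tool pointing down it reaches from about 0.375 to 0.9 m from the base axis. Payload 3.1 kg.
Tool frame: the origin (TCP) lies midway between the tips of the shut fingers; the grasp point (between the pads) lies 19 mm behind it (manip.grip_depth is the distance from the TCP to the grasp point, in m); z points along the fingers, y is the line along which they close (so a half turn about z gives the same grasp; the last joint's range is limited). The gripper opens to 85 mm and grips with 20 to 120 N. Pads are 22 mm wide; open, the fingers measure 114 mm over their backs; the gripper's body (76 mm by 85 mm) begins 54 mm behind the grasp point. The pads swing forward as they close: fully open they stand 13 mm farther back than shut.
Start: joints at [1.03, 0.527, 1.433, -0, 1.181, -0.178], TCP at [0.222, 0.584, 0.231] pointing down, gripper open.
Joint ranges: [-3.08, 3.08], [-0.75, 2.2], [0.22, 2.44], [-1.43, 4.57], [0, 2.65], [-2.85, 2.85]. Speed limits (rad/s): [2.79, 2.79, 3.14, 3.14, 3.14, 3.14].

## Interface

Orientations are given as a unit quaternion [x, y, z, w].
In Python, from station import telemetry, snapshot, manip gives the robot as it stands. The module is installed in compiled form; this text tells all that it offers.
- The arm moves only by the shell command python3 -m crank 'ROWS' [OPENING] [FORCE]. ROWS is text: rows parted by semicolons, each of 6 numbers parted by spaces: the shift along the tool's x, y, z as a fraction of full scale, then the turn, a rotation vector about the tool's x, y, z as a fraction of full scale. A call has exactly 5 rows; each row shifts and turns the commanded pose from where the row before left it, along the tool's axes as they then stand; what a row does not reach is not made up. Full scale, the value 1, is 4 cm for a shift and 90 degrees for a turn. A row lasts 1/10 s, in which the tool goes at most 50 mm and 8.59 degrees, less where a joint would pass 70% of its speed; a pose out of reach is approached as far as the arm can. A call with a number of a shift or a turn outside -1 to 1 is refused whole. A call with a gripper value outside its range is refused whole. OPENING is the opening, from -1 (shut) to 1 (fully open), set as the call begins (- or left out, the last holds). The fingers move at their own pace and stop on an object; FORCE is the grip in N (left out, the last holds). Time passes only in rows, so rows that do not move let the fingers close, or fill a call up. It gives the time, the measured TCP pose, the force, the opening and the grip force at its end, in the units of the state.
- telemetry.sense(): the state, without advancing time (a new reading comes with each control period).
- snapshot(name): name is "scene" or "top" or "wrist"; returns a dict with "image" (384x512x3 uint8, red, green, blue), "depth" (384x512 float32, m along the optical axis (not along the pixel's ray), 0 where there is no reading), "camera_matrix" (3x3 intrinsics, pixels), "rvec" (rotation vector, rad) and "tvec" (3), from world to camera coordinates, as OpenCV has them. Camera axes: x right, y down, z forward; pixel columns grow to the right and rows downward; lengths in m; the calibration is good to about 2 mm. A picture is of the moment at which its call begins.
- manip.sign_off(): hands the job in; it is judged then, once.
The state is a dict: "t": time; "q": joint angles; "qd": joint speeds; "tau": joint torques, N m; "tcp_pos": TCP position; "tool_rot": TCP orientation; "force": force on the tool from outside, world axes, zero at the start; "ft_torque": the same for the moment, N m; "finger_gap": opening from 0.0 (shut) to 1.0 (fully open); "gripper_force": force on a finger pad.
Only numpy, scipy, OpenCV 4.12 (cv2) and the standard library are available. Lean on these libraries where they do the work, as an engineer would, in place of code of your own. Each camera call takes 0.05 s, during which the arm holds its last target. There are 200 camera calls.

## Working session

There is one attempt and no reset: what is moved stays moved. The work goes in short steps, Python scripts to look and compute and a shell command to move; the robot and the scene stay as the last step left them, time stands still between calls to the robot, and variables do not carry over. Pictures are saved under pics/ and viewed, at most 10 in all, crops included, and the job is handed in when it is done.

```bash
mkdir -p pics
cat > h.py <<'E'
import numpy as np, cv2, pickle
from station import telemetry, snapshot, manip
def snap(n,tag):
    s=snapshot(n); cv2.imwrite(f'pics/{tag}.png',s['image'][:,:,::-1]); pickle.dump(s,open(f'pics/{tag}.pkl','wb')); return s
def load(tag): return pickle.load(open(f'pics/{tag}.pkl','rb'))
def world(s):
    K=s['camera_matrix'];R=cv2.Rodrigues(np.array(s['rvec'],float))[0];t=np.array(s['tvec'],float).ravel()
    h,w=s['depth'].shape;u,v=np.meshgrid(np.arange(w),np.arange(h));d=s['depth']
    P=np.stack([(u-K[0,2])/K[0,0]*d,(v-K[1,2])/K[1,1]*d,d],-1)
    return (P-t)@R
E
python3 - <<'E'
from h import *
a=snap('scene','s0');b=snap('top','t0')
cv2.imwrite('pics/both.png',cv2.resize(np.hstack([a['image'],b['image']])[:,:,::-1],(800,300)))
s=telemetry.sense();print(s)
E
```

```text
{'t': 0.1, 'q': array([ 1.02952965e+00,  5.28405392e-01,  1.43380694e+00, -2.82040552e-05,
        1.18141541e+00, -1.78496221e-01]), 'qd': array([ 2.23833202e-05, -3.11823149e-03, -3.72839149e-03,  2.64845344e-04,
        2.13093042e-03,  1.28791549e-03]), 'tau': array([-5.91296121e-04, -4.43302846e+01, -1.78583568e+01, -3.11015838e-04,
        3.80919693e-03,  2.20505120e-05]), 'tcp_pos': array([0.22141914, 0.58375033, 0.23040129]), 'tool_rot': array([ 1.80386878e-01,  9.83595211e-01, -9.56951361e-04, -3.46136148e-04]), 'force': array([ 0.2889004 , -0.22137634, -0.08185976]), 'ft_torque': array([ 0.02809541, -0.00961699, -0.0390802 ]), 'gripper_force': 0.0, 'finger_gap': 1.0011242726307719}
```

View pics/s0.png

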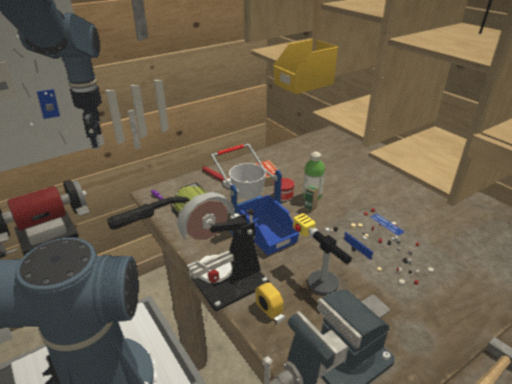

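View pics/t0.png

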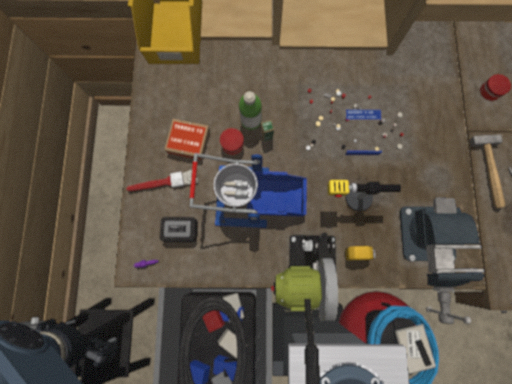

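The scene view shows the red bar handle at (231,149), the pot at (247,180), the bin at (268,225) and the yellow head at (305,221). In the top view the handle is at (193,184), the pot at (237,186), the bin at (275,195) and the head at (340,186).

Look-alikes, as top-view pixels:
- **Handle:** red brush handle (150,185), red book (187,137), red tub (231,140). I choose the bar at (193,184), on the pot's legs.
- **Lamp head:** tape measure (360,253), yellow box (167,30). I choose (340,186), on the black tube.
- **Plugs:** the purple one at (146,264) is a decoy. The real ones are in the pot at (237,186).

Run:
```python
from h import *
np.set_printoptions(precision=4,suppress=True)
for tag,boxes in (('t0',{'handle':(188,150,200,215),'head':(326,176,352,198),'bin':(255,165,312,222),'tape':(345,244,378,264),'tub':(218,126,245,153)}),('s0',{'handle':(212,140,252,160),'head':(290,210,318,232),'bin':(232,190,302,256)})):
    s=load(tag);W=world(s);hsv=cv2.cvtColor(s['image'],cv2.COLOR_RGB2HSV);H,S,V=cv2.split(hsv)
    K=s['camera_matrix'];print(tag,K[0,0])
    M={'handle':((H<8)|(H>172))&(S>140)&(V>70),'head':(H>18)&(H<35)&(S>120)&(V>90),'bin':(H>100)&(H<130)&(S>110)}
    M['tape']=M['head'];M['tub']=M['handle']
    for n,(x0,y0,x1,y1) in boxes.items():
        m=np.zeros(H.shape,bool);m[y0:y1,x0:x1]=M[n][y0:y1,x0:x1];m&=s['depth']>0
        P=W[m]; 
        if n=='handle': P=P[P[:,2]>.15]
        if n=='head' : P=P[P[:,2]>.1]
        z=np.percentile(P[:,2],[5,50,95])
        c,sz,a=cv2.minAreaRect((P[:,:2]*1000).astype(np.float32))
        print(n,len(P),'med',np.median(P,0),'z',z,'rect',c,sz,a)
        if n=='handle':
            l=cv2.fitLine((P[:,:2]).astype(np.float32),cv2.DIST_HUBER,0,.01,.01).ravel();print('  line',l, np.percentile((P[:,:2]-l[2:])@l[:2],[1,99]))
t=load('t0')['image'];s=load('s0')['image']
A=cv2.resize(t[145:230,180:410],None,fx=3.4,fy=3.4,interpolation=2);B=cv2.resize(s[135:265,200:400],(782,300),interpolation=2)
B=cv2.resize(s[140:260,200:360],(400,300),interpolation=2)
c=np.zeros((600,800,3),np.uint8);c[:289,:782]=A[:289,:782];c[300:600,:400]=B
cv2.imwrite('pics/c1.png',c[:,:,::-1])
```

```text
t0 354.61028078003864
handle 158 med [0.5633 0.4018 0.1952] z [0.1908 0.1952 0.1981] rect (565.8616943359375, 403.04107666015625) (11.896293640136719, 87.88274383544922) 87.5457992553711
  line [ 0.9993 -0.0367  0.5655  0.4015] [-0.0432  0.044 ]
head 301 med [0.5585 0.0425 0.1526] z [0.1391 0.1526 0.1558] rect (559.8807373046875, 40.05174255371094) (50.74155044555664, 34.72348403930664) 89.4847183227539
bin 2138 med [0.5674 0.1847 0.0046] z [0.0003 0.0046 0.0758] rect (563.6583251953125, 182.55654907226562) (165.74969482421875, 144.34747314453125) 0.2756173014640808
tape 360 med [ 0.3995 -0.0318  0.0603] z [0.0205 0.0603 0.0651] rect (401.3169860839844, -42.03809356689453) (40.06825256347656, 83.44407653808594) 0.5029962658882141
tub 445 med [0.7177 0.3248 0.0524] z [0.0309 0.0524 0.0552] rect (720.48291015625, 325.12396240234375) (65.27545166015625, 66.14862060546875) 81.28469848632812
s0 414.0923751448261
handle 94 med [0.56   0.3981 0.1922] z [0.1866 0.1922 0.1959] rect (563.1266479492188, 399.41864013671875) (13.397146224975586, 88.80351257324219) 85.71366119384766
  line [ 0.9988 -0.0488  0.5621  0.3984] [-0.0414  0.0441]
head 237 med [0.5491 0.0305 0.1506] z [0.1367 0.1506 0.1537] rect (554.1691284179688, 36.92855453491211) (36.83811950683594, 50.68541717529297) 2.235659599304199
bin 2050 med [0.5816 0.2092 0.028 ] z [0.0001 0.028  0.0754] rect (547.6990966796875, 195.6176300048828) (377.04168701171875, 184.4178009033203) 59.30722427368164
```

View pics/c1.png

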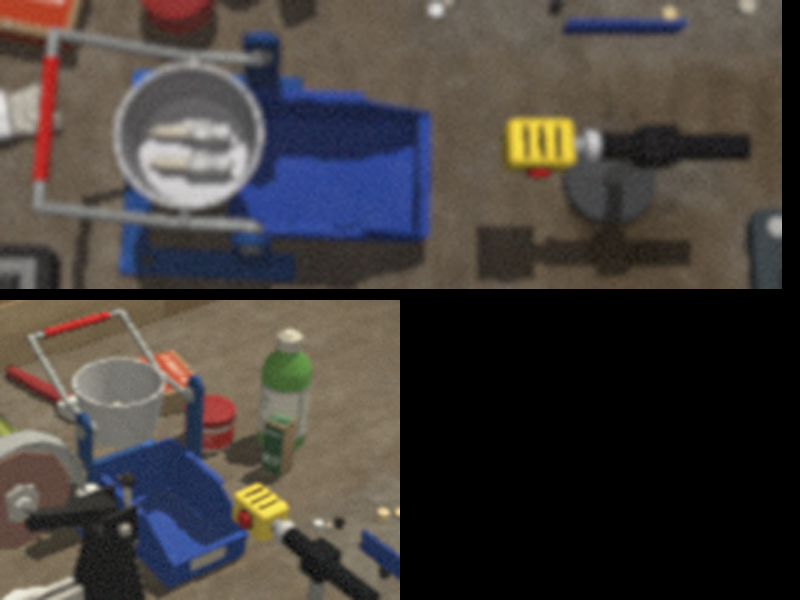

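The crop confirms the choice: red bar on the pot's legs, two white plugs in the pot, and the yellow head with its red button on the robot's side. The handle is at about (0.564, 0.400, 0.190) with the bar yawed about -2.4°. I turn the tool and move above it.

```bash
python3 -m crank '0 0 0 0 0 -0.068; 0 0 0 0 0 -0.068; 0 0 0 0 0 -0.068; -0.8 -0.4 0 0 0 0; -0.8 -0.4 0 0 0 0' 1 60 && python3 -m crank '-0.9 -0.43 0 0 0 0; -0.9 -0.43 0 0 0 0; -0.9 -0.43 0 0 0 0; -0.9 -0.43 0 0 0 0; -0.9 -0.43 0 0 0 0' && python3 -m crank '-0.9 -0.43 0 0 0 0; -0.9 -0.43 0 0 0 0; -0.8 -0.4 0 0 0 0; 0 0 0 0 0 0; 0 0 0 0 0 0'
cat >> h.py <<'E'
from scipy.spatial.transform import Rotation as Ro
np.set_printoptions(precision=4,suppress=True)
def togo(p,yv=None):
    s=telemetry.sense();R=Ro.from_quat(s['tool_rot']).as_matrix()
    print('t',s['t'],'tcp',s['tcp_pos'],'togo/0.04',R.T@(np.array(p)-s['tcp_pos'])/.04,'F',s['force'],'gap',s['finger_gap'],s['gripper_force'])
    print('R',R.round(3).tolist())
    if yv is not None:
        y=R.T@(np.array(yv)/np.linalg.norm(yv));a=np.degrees(np.arctan2(-y[0],y[1]));print('turn z deg',a,'units',a/90)
E
python3 - <<'E'
from h import *
togo([.564,.400,.171],[.042,.999,0])
s=snap('wrist','w1')
W=world(s);H,S,V=cv2.split(cv2.cvtColor(s['image'],cv2.COLOR_RGB2HSV))
m=((H<8)|(H>172))&(S>140)&(V>70)&(W[...,2]>.15)&(W[...,2]<.22)&(s['depth']>0)
P=W[m];print(len(P),np.median(P,0),np.percentile(P[:,2],[5,95]) if len(P) else '')
if len(P)>20:
    print(cv2.minAreaRect((P[:,:2]*1000).astype(np.float32)),cv2.fitLine(P[:,:2].astype(np.float32),cv2.DIST_HUBER,0,.01,.01).ravel())
E
```

```text
t: 0.6
tcp_pos: [0.2839, 0.5494, 0.2308]
tool_rot: [0.02, 1.0, -0.0, -0.0]
force: [0.6, 0.3, -0.5]
finger_gap: 0.998
gripper_force: 0.0
t: 1.1
tcp_pos: [0.4616, 0.4549, 0.2308]
tool_rot: [0.021, 1.0, -0.0, -0.0]
force: [0.1, 0.7, 0.2]
finger_gap: 1.001
gripper_force: 0.0
t: 1.6
tcp_pos: [0.5626, 0.4004, 0.2303]
tool_rot: [0.022, 1.0, -0.0, -0.001]
force: [-0.9, 0.1, 0.2]
finger_gap: 1.0
gripper_force: 0.0
t 1.6 tcp [0.5626 0.4004 0.2303] togo/0.04 [-0.0393 -0.0082  1.4836] F [-0.922   0.0751  0.1887] gap 1.000119492068489 0.0
R [[-0.999, 0.044, -0.002], [0.044, 0.999, -0.0], [0.002, -0.0, -1.0]]
turn z deg -0.1346848348142291 units -0.0014964981646025455
2940 [0.5592 0.4028 0.1953] [0.1918 0.1968]
((564.861083984375, 402.6359558105469), (11.923393249511719, 91.80252075195312), 87.67271423339844) [ 0.9992 -0.0406  0.5608  0.4028]
```

The wrist view confirms the bar's size (12 x 92 mm), its centre at (0.565, 0.4025, 0.190) and the yaw. I lower and grip.

```bash
python3 -m crank '-0.06 0.05 0.4 0 0 0; 0 0 0.5 0 0 0; 0 0 0.4 0 0 0; 0 0 0.18 0 0 0; 0 0 0 0 0 0' && python3 -m crank '0 0 0 0 0 0; 0 0 0 0 0 0; 0 0 0 0 0 0; 0 0 0 0 0 0; 0 0 0 0 0 0' -1 40
python3 - <<'E'
from h import *
togo([.565,.4025,.171])
# arc plan in tool axes (tool y=stand y, tool z=down), units of 0.04
th0=np.arctan2(45,150);r=.1566
a=th0+np.linspace(0,2.44,26)
d=np.stack([np.diff(r*np.cos(a)),-np.diff(r*np.sin(a))],1)/.04
for i in range(0,25,5): print('; '.join('0 %.2f %.2f 0 0 0'%tuple(x) for x in d[i:i+5]))
E
```

```text
t: 2.15
tcp_pos: [0.5629, 0.4035, 0.17]
tool_rot: [0.02, 1.0, -0.001, -0.002]
force: [-0.9, 0.5, -0.7]
finger_gap: 0.998
gripper_force: 0.0
t: 2.65
tcp_pos: [0.565, 0.4029, 0.1726]
tool_rot: [0.021, 1.0, -0.0, 0.0]
force: [0.1, -15.6, 2.8]
finger_gap: 0.143
gripper_force: 8.9
t 2.65 tcp [0.565  0.4029 0.1726] togo/0.04 [-0.001  -0.0091  0.0397] F [  0.0957 -15.5986   2.8349] gap 0.14318646725679846 8.894501030445099
R [[-0.999, 0.042, 0.001], [0.042, 0.999, -0.001], [-0.001, -0.001, -1.0]]
0 -0.13 -0.36 0 0 0; 0 -0.16 -0.35 0 0 0; 0 -0.19 -0.33 0 0 0; 0 -0.23 -0.31 0 0 0; 0 -0.25 -0.28 0 0 0
0 -0.28 -0.26 0 0 0; 0 -0.31 -0.23 0 0 0; 0 -0.33 -0.20 0 0 0; 0 -0.34 -0.17 0 0 0; 0 -0.36 -0.13 0 0 0
0 -0.37 -0.10 0 0 0; 0 -0.38 -0.06 0 0 0; 0 -0.38 -0.02 0 0 0; 0 -0.38 0.01 0 0 0; 0 -0.38 0.05 0 0 0
0 -0.37 0.09 0 0 0; 0 -0.36 0.12 0 0 0; 0 -0.35 0.16 0 0 0; 0 -0.33 0.19 0 0 0; 0 -0.31 0.22 0 0 0
0 -0.29 0.25 0 0 0; 0 -0.26 0.28 0 0 0; 0 -0.23 0.30 0 0 0; 0 -0.20 0.32 0 0 0; 0 -0.17 0.34 0 0 0
```

```bash
python3 -m crank '0 -0.13 -0.36 0 0 0; 0 -0.16 -0.35 0 0 0; 0 -0.19 -0.33 0 0 0; 0 -0.23 -0.31 0 0 0; 0 -0.25 -0.28 0 0 0'; python3 -c "
from h import *
togo([.565,.4025,.171])"
```

```text
t: 3.15
tcp_pos: [0.5634, 0.3648, 0.2392]
tool_rot: [0.021, 1.0, 0.001, 0.001]
force: [1.8, 1.1, -4.4]
finger_gap: 0.119
gripper_force: 38.8
t 3.15 tcp [0.5634 0.3648 0.2392] togo/0.04 [0.0028 0.9385 1.707 ] F [ 1.8337  1.0751 -4.4265] gap 0.11913270643525262 38.83504629135132
R [[-0.999, 0.043, 0.002], [0.043, 0.999, 0.002], [-0.001, 0.002, -1.0]]
```

Tracking well with low forces. I continue the arc.

```bash
python3 -m crank '0 -0.28 -0.26 0 0 0; 0 -0.31 -0.23 0 0 0; 0 -0.33 -0.20 0 0 0; 0 -0.34 -0.17 0 0 0; 0 -0.36 -0.13 0 0 0' && python3 -m crank '0 -0.37 -0.10 0 0 0; 0 -0.38 -0.06 0 0 0; 0 -0.38 -0.02 0 0 0; 0 -0.38 0.01 0 0 0; 0 -0.38 0.05 0 0 0'
```

```text
t: 3.65
tcp_pos: [0.5611, 0.3022, 0.2813]
tool_rot: [0.021, 1.0, 0.004, 0.002]
force: [-0.6, 7.8, 9.8]
finger_gap: 0.122
gripper_force: 39.0
t: 4.15
tcp_pos: [0.5579, 0.2241, 0.2847]
tool_rot: [0.021, 1.0, 0.001, 0.002]
force: [1.7, 2.3, 3.6]
finger_gap: 0.121
gripper_force: 42.1
```

```bash
python3 -m crank '0 -0.37 0.09 0 0 0; 0 -0.36 0.12 0 0 0; 0 -0.35 0.16 0 0 0; 0 -0.33 0.19 0 0 0; 0 -0.31 0.22 0 0 0' && python3 -m crank '0 -0.29 0.25 0 0 0; 0 -0.26 0.28 0 0 0; 0 -0.23 0.30 0 0 0; 0 -0.20 0.32 0 0 0; 0 -0.12 0.25 0 0 0'
python3 - <<'E'
from h import *
s=telemetry.sense();p=s['tcp_pos']
for piv in ([.558,.2525,.145],):
    dy=(p[:2]-piv[:2])@[.042,.999];dz=p[2]+.019-piv[2];print(dy,dz,np.hypot(dy,dz),np.arctan2(dz,dy)-np.arctan2(45,150))
E
```

```text
t: 4.65
tcp_pos: [0.555, 0.1545, 0.2501]
tool_rot: [0.021, 1.0, -0.0, 0.001]
force: [3.2, 2.1, 3.5]
finger_gap: 0.124
gripper_force: 44.8
t: 5.15
tcp_pos: [0.5529, 0.1104, 0.1932]
tool_rot: [0.021, 1.0, -0.001, 0.0]
force: [5.2, -1.5, 2.6]
finger_gap: 0.124
gripper_force: 45.2
-0.142137963579576 0.06721796631255728 0.15723058126759235 2.408397019361647
```

```bash
python3 -m crank '0 -0.05 0.1 0 0 0; 0 -0.03 0.06 0 0 0; 0 0 0 0 0 0; 0 0 0 0 0 0; 0 0 0 0 0 0'
python3 - <<'E'
from h import *
a=snap('scene','s2');b=snap('top','t2')
A=cv2.resize(a['image'][130:290,190:370],(450,400),interpolation=2);B=cv2.resize(b['image'][130:250,180:370][:,:],(350,221),interpolation=2)
c=np.zeros((400,800,3),np.uint8);c[:,:450]=A;c[:221,450:]=B;cv2.imwrite('pics/c2.png',c[:,:,::-1])
E
```

```text
t: 5.65
tcp_pos: [0.5527, 0.1083, 0.1881]
tool_rot: [0.021, 1.0, -0.0, 0.0]
force: [3.7, -2.3, 3.5]
finger_gap: 0.121
gripper_force: 45.6
```

View pics/c2.png

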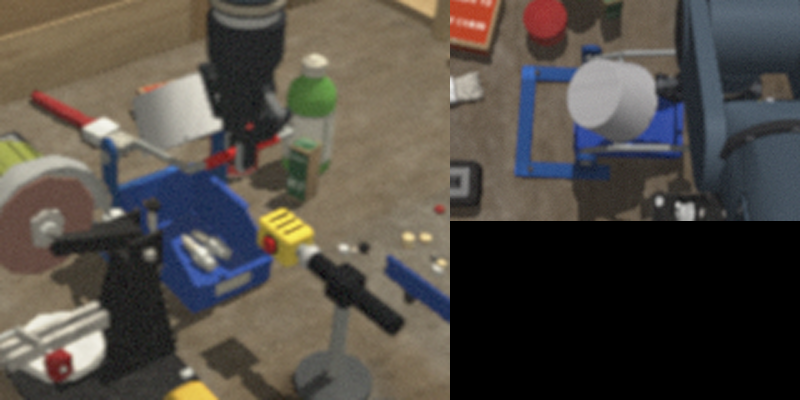

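Both plugs lie in the bin (crop (200,250)) and the pot is inverted. I swing it back along the reverse arc.

```bash
python3 -m crank '0 0.08 -0.16 0 0 0; 0 0.12 -0.25 0 0 0; 0 0.20 -0.32 0 0 0; 0 0.23 -0.30 0 0 0; 0 0.26 -0.28 0 0 0' && python3 -m crank '0 0.29 -0.25 0 0 0; 0 0.31 -0.22 0 0 0; 0 0.33 -0.19 0 0 0; 0 0.35 -0.16 0 0 0; 0 0.36 -0.12 0 0 0' && python3 -m crank '0 0.37 -0.09 0 0 0; 0 0.38 -0.05 0 0 0; 0 0.38 -0.01 0 0 0; 0 0.38 0.02 0 0 0; 0 0.38 0.06 0 0 0'
```

```text
t: 6.25
tcp_pos: [0.5541, 0.1424, 0.2403]
tool_rot: [0.021, 1.0, -0.002, -0.0]
force: [4.4, -4.5, 1.2]
finger_gap: 0.119
gripper_force: 43.4
t: 6.75
tcp_pos: [0.5567, 0.2078, 0.2793]
tool_rot: [0.021, 1.0, -0.003, 0.0]
force: [2.3, -4.1, 7.5]
finger_gap: 0.12
gripper_force: 43.7
t: 7.25
tcp_pos: [0.5595, 0.2857, 0.2806]
tool_rot: [0.021, 1.0, -0.001, -0.0]
force: [3.2, -1.5, 12.5]
finger_gap: 0.121
gripper_force: 46.4
```

```bash
python3 -m crank '0 0.37 0.10 0 0 0; 0 0.36 0.13 0 0 0; 0 0.34 0.17 0 0 0; 0 0.33 0.20 0 0 0; 0 0.31 0.23 0 0 0' && python3 -m crank '0 0.28 0.26 0 0 0; 0 0.25 0.28 0 0 0; 0 0.23 0.31 0 0 0; 0 0.19 0.33 0 0 0; 0 0.16 0.35 0 0 0' && python3 -m crank '0 0.10 0.28 0 0 0; 0 0.02 0.05 0 0 0; 0 0 0 0 0 0; 0 0 0 0 0 0; 0 0 0 0 0 0'
python3 -c "
from h import *
togo([.565,.4025,.171])"
```

```text
t: 7.75
tcp_pos: [0.5619, 0.3542, 0.2461]
tool_rot: [0.021, 1.0, -0.001, -0.001]
force: [3.1, -2.2, 0.1]
finger_gap: 0.123
gripper_force: 45.1
t: 8.25
tcp_pos: [0.5637, 0.3984, 0.1849]
tool_rot: [0.021, 1.0, -0.0, -0.001]
force: [-0.2, -1.3, 1.5]
finger_gap: 0.12
gripper_force: 43.6
t: 8.75
tcp_pos: [0.5639, 0.4024, 0.1736]
tool_rot: [0.021, 1.0, -0.0, -0.001]
force: [-2.3, -4.2, 5.0]
finger_gap: 0.123
gripper_force: 44.1
t 8.75 tcp [0.5639 0.4024 0.1736] togo/0.04 [-0.027   0.0037  0.0648] F [-2.3198 -4.1744  5.042 ] gap 0.12310928798655396 44.13680970668793
R [[-0.999, 0.043, -0.002], [0.043, 0.999, -0.0], [0.002, -0.0, -1.0]]
```

```bash
python3 -m crank '0 0 0 0 0 0; 0 0 0 0 0 0; 0 0 0 0 0 0; 0 0 -0.3 0 0 0; 0 0 -0.5 0 0 0' 1 && python3 -m crank '0 0 -0.7 0 0 0; 0 0 -0.8 0 0 0; 0 0 0 0 0 0; 0 0 0 0 0 0; 0 0 0 0 0 0'
python3 - <<'E'
from h import *
togo([.560,.04,.26],[1,0,0]);print(telemetry.sense()['q'])
W=world(load('t0'))
m=(W[...,0]>.46)&(W[...,0]<.66)&(W[...,1]>-.03)&(W[...,1]<.21)&(W[...,2]>.07)
for z0 in (.07,.12,.16):
  P=W[m&(W[...,2]>z0)];print(z0,len(P),P.min(0) if len(P) else '',P.max(0) if len(P) else '')
s=snap('top','t3');P=world(s);b=s['image'][150:220,185:262]
H,S,V=cv2.split(cv2.cvtColor(s['image'],cv2.COLOR_RGB2HSV));m=((H<8)|(H>172))&(S>140)&(V>70)&(P[...,2]>.15);m[:, 215:]=0;print('handle now',m.sum(),np.median(P[m],0))
E
```

```text
t: 9.25
tcp_pos: [0.5639, 0.4026, 0.2043]
tool_rot: [0.021, 1.0, -0.001, -0.002]
force: [0.5, -0.6, 0.0]
finger_gap: 0.953
gripper_force: 0.0
t: 9.75
tcp_pos: [0.564, 0.4025, 0.2643]
tool_rot: [0.021, 1.0, -0.0, -0.001]
force: [-0.6, -0.7, 0.2]
finger_gap: 1.003
gripper_force: 0.0
t 9.75 tcp [0.564  0.4025 0.2643] togo/0.04 [-0.2827 -9.0597  0.1148] F [-0.5832 -0.6779  0.2236] gap 1.0031510273796072 0.0
R [[-0.999, 0.042, -0.002], [0.042, 0.999, -0.001], [0.002, -0.001, -1.0]]
turn z deg 87.57511075414699 units 0.9730567861571888
[ 0.4589  0.5943  1.2064  0.0001  1.3429 -1.0696]
0.07 580 [ 0.5013 -0.0293  0.0707] [0.6201 0.2098 0.1584]
0.12 470 [ 0.5371 -0.0293  0.1212] [0.5775 0.0653 0.1584]
0.16 0  
handle now 11 [0.3681 0.2373 1.0306]
```

```bash
python3 -m crank '0 -0.9 0 0 0 0; 0 -0.9 0 0 0 0; 0 -0.9 0 0 0 0; 0 -0.9 0 0 0 0; 0 -0.9 0 0 0 0' && python3 -m crank '-0.05 -0.9 0 0 0 0; -0.05 -0.9 0 0 0 0; -0.05 -0.9 0 0 0 0; -0.05 -0.9 0 0 0 0; -0.05 -0.9 0 0 0 0' && python3 -m crank '0 0 0 0 0 0.09; 0 0 0 0 0 0.09; 0 0 0 0 0 0.09; 0 0 0 0 0 0.09; 0 0 0 0 0 0.09' && python3 -m crank '0 0 0 0 0 0.09; 0 0 0 0 0 0.09; 0 0 0 0 0 0.09; 0 0 0 0 0 0.09; 0 0 0 0 0 0.09'&& python3 -m crank '0 0 0 0 0 0.07; 0 0 0 0 0 0; 0 0 0 0 0 0; 0 0 0 0 0 0; 0 0 0 0 0 0'
python3 - <<'E'
from h import *
togo([.560,.04,.26],[1,0,0]);print(telemetry.sense()['q'])
s=snap('wrist','w4');W=world(s);H,S,V=cv2.split(cv2.cvtColor(s['image'],cv2.COLOR_RGB2HSV))
y=(H>18)&(H<35)&(S>100)&(V>70)&(s['depth']>0)&(W[...,2]>.1)&(W[...,2]<.18)
P=W[y];T=P[P[:,2]>.148];print(len(P),len(T),'topz',np.median(T[:,2]),'rect top',cv2.minAreaRect((T[:,:2]*1000).astype(np.float32)),T.min(0),T.max(0))
r=((H<8)|(H>172))&(S>120)&(V>60)&(W[...,2]>.1)&(W[...,2]<.16);Q=W[r];print('button',len(Q),np.median(Q,0) if len(Q) else '',Q.min(0) if len(Q) else '',Q.max(0) if len(Q) else '')
a=snap('scene','s4')
c=np.hstack([cv2.resize(s['image'],(400,300)),cv2.resize(a['image'][130:280,190:390],(400,300),interpolation=2)]);cv2.imwrite('pics/c4.png',c[:,:,::-1])
E
```

```text
t: 10.3
tcp_pos: [0.5562, 0.2215, 0.2638]
tool_rot: [0.021, 1.0, -0.0, -0.001]
force: [-0.1, -0.4, 0.7]
finger_gap: 0.999
gripper_force: 0.0
t: 10.8
tcp_pos: [0.5586, 0.0414, 0.264]
tool_rot: [0.021, 1.0, 0.0, -0.001]
force: [0.3, 0.3, 0.2]
finger_gap: 0.999
gripper_force: 0.0
t: 11.3
tcp_pos: [0.5587, 0.0427, 0.2639]
tool_rot: [0.369, 0.93, -0.0, -0.001]
force: [-0.3, -0.5, 0.5]
finger_gap: 0.999
gripper_force: 0.0
t: 11.8
tcp_pos: [0.5587, 0.0428, 0.2639]
tool_rot: [0.668, 0.745, -0.001, -0.001]
force: [0.2, -0.6, -0.3]
finger_gap: 1.0
gripper_force: 0.0
t: 12.3
tcp_pos: [0.5594, 0.0427, 0.2651]
tool_rot: [0.705, 0.709, -0.0, -0.0]
force: [-1.0, -1.0, 0.3]
finger_gap: 1.003
gripper_force: 0.0
t 12.3 tcp [0.5594 0.0427 0.2651] togo/0.04 [-0.0683  0.0137  0.1273] F [-1.0227 -0.9999  0.3045] gap 1.0025930163335304 0.0
R [[-0.006, 1.0, -0.0], [1.0, 0.006, 0.0], [0.0, -0.0, -1.0]]
turn z deg 0.3263781975356405 units 0.003626424417062672
[-0.1229  0.4026  1.5549  0.      1.1845 -0.1286]
2588 2285 topz 0.15310185408122445 rect top ((559.4120483398438, 40.04265213012695), (35.797340393066406, 49.08511734008789), 0.8406139016151428) [0.5414 0.0154 0.148 ] [0.5773 0.0646 0.156 ]
button 122 [0.5382 0.0418 0.143 ] [0.5358 0.0316 0.1358] [0.5404 0.0484 0.148 ]
```

View pics/c4.png

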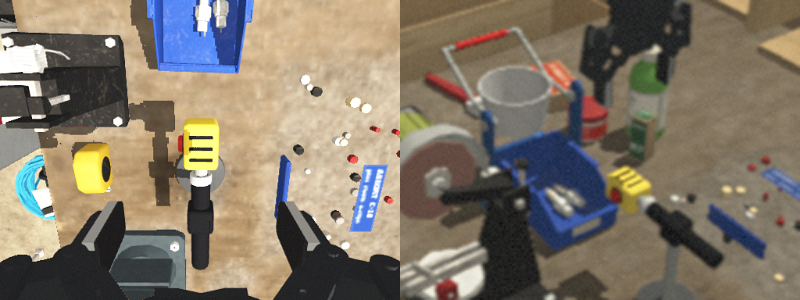

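The pot is upright, the plugs rest in the bin (right half at (565,200)), and the head with its button is at the left half's (200,145). The measured head centre is (0.559, 0.040) with its top at 0.153, which matches the description. I descend and squeeze.

```bash
python3 -m crank '-0.07 0 0.8 0 0 0; 0 0 0.9 0 0 0; 0 0 0.9 0 0 0; 0 0 0.7 0 0 0; 0 0 0.4 0 0 0' 1 30 && python3 -m crank '0 0 0.1 0 0 0; 0 0 0 0 0 0; 0 0 0 0 0 0; 0 0 0 0 0 0; 0 0 0 0 0 0' && python3 -c "
from h import *
togo([.559,.04,.113],[1,0,0])"
```

```text
t: 12.9
tcp_pos: [0.5582, 0.04, 0.1149]
tool_rot: [0.705, 0.709, -0.001, -0.001]
force: [-0.6, -0.7, -0.9]
finger_gap: 1.003
gripper_force: 0.0
t: 13.4
tcp_pos: [0.5602, 0.0399, 0.1144]
tool_rot: [0.705, 0.709, 0.001, 0.001]
force: [-0.0, 0.2, -0.8]
finger_gap: 1.006
gripper_force: 0.0
t 13.4 tcp [0.5602 0.0399 0.1144] togo/0.04 [ 0.0029 -0.0308  0.035 ] F [-0.034   0.1683 -0.8039] gap 1.0060531885507618 0.0
R [[-0.005, 1.0, 0.002], [1.0, 0.005, -0.0], [-0.0, 0.002, -1.0]]
turn z deg 0.279334012869292 units 0.0031037112541032444
```

```bash
python3 -m crank '0 0 0 0 0 0; 0 0 0 0 0 0; 0 0 0 0 0 0; 0 0 0 0 0 0; 0 0 0 0 0 0' -1 30 && python3 -m crank '0 0 0 0 0 0; 0 0 0 0 0 0; 0 0 0 0 0 0; 0 0 0 0 0 0; 0 0 0 0 0 0'
```

```text
t: 13.9
tcp_pos: [0.5595, 0.04, 0.1137]
tool_rot: [0.706, 0.709, 0.0, -0.0]
force: [-0.4, 0.4, 4.8]
finger_gap: 0.413
gripper_force: 36.9
t: 14.4
tcp_pos: [0.5595, 0.04, 0.1137]
tool_rot: [0.706, 0.709, 0.0, -0.0]
force: [-1.7, -0.1, 5.8]
finger_gap: 0.413
gripper_force: 37.0
```

The gap is 35 mm, so the button is flush. I pull out.

```bash
python3 -m crank '0.1 0 0 0 0 0; 0.25 0 0 0 0 0; 0.3 0 0 0 0 0; 0.3 0 0 0 0 0; 0.3 0 0 0 0 0' && python3 -m crank '0.3 0 0 0 0 0; 0.3 0 0 0 0 0; 0.3 0 0 0 0 0; 0.25 0 0 0 0 0; 0.1 0 0 0 0 0' && python3 -m crank '0.05 0 0 0 0 0; 0.02 0 0 0 0 0; 0 0 0 0 0 0; 0 0 0 0 0 0; 0 0 0 0 0 0'
```

```text
t: 14.9
tcp_pos: [0.5595, 0.089, 0.1137]
tool_rot: [0.705, 0.709, -0.001, 0.001]
force: [-1.6, -4.6, 5.1]
finger_gap: 0.413
gripper_force: 37.0
t: 15.4
tcp_pos: [0.5595, 0.1394, 0.1137]
tool_rot: [0.705, 0.709, -0.0, 0.001]
force: [0.2, -6.8, 6.1]
finger_gap: 0.419
gripper_force: 37.1
t: 15.9
tcp_pos: [0.5595, 0.1401, 0.1136]
tool_rot: [0.705, 0.709, -0.001, 0.001]
force: [0.1, -9.7, 6.3]
finger_gap: 0.419
gripper_force: 37.1
```

Run:
```python
from h import *
a=snap('scene','s5');W=world(a);H,S,V=cv2.split(cv2.cvtColor(a['image'],cv2.COLOR_RGB2HSV))
y=(H>18)&(H<35)&(S>100)&(V>70)&(W[...,2]>.1)&(W[...,2]<.17)&(abs(W[...,0]-.56)<.05)&(abs(W[...,1]-.1)<.13);print(y.sum(),W[y].min(0),W[y].max(0))
cv2.imwrite('pics/c5.png',cv2.resize(a['image'][130:280,190:390],(600,450),interpolation=2)[:,:,::-1])
```

```text
188 [0.5365 0.1109 0.1196] [0.5871 0.1552 0.157 ]
```

View pics/c5.png

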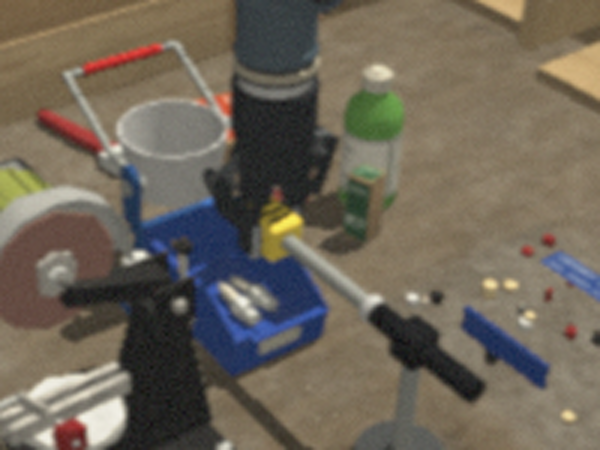

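The head is held at full extension over the bin (crop (282,235)), the plugs are in the bin (250,295) and the pot is upright (170,150). I hand it in.

```bash
python3 -c "
from station import manip
print(manip.sign_off())"
```

```text
the job is handed in; nothing more can be done
None
```

I handed the job in at about 16 s: both plugs are in the bin, the pot is upright, and the gripper holds the lamp head at the second stop (measured travel 0.100 m); the hand-in returned no verdict.

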